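# Fetch a coupling shell from the covered parts carousel

## Task

Turn the parts carousel until the nickel coupling shell stands in the middle of the window in its clear cover. Then lift the shell out through the window and set it down gently, standing upright in the steel parts tray, without disturbing the shell that already stands there; the other parts stay in their pockets.

Things in the scene. Friction and masses are not known exactly. Their poses are not given: they have to be found in the camera images.
- carousel: Fixed carousel housing: grey round base 306 mm across, 9 mm high, with a clear dust cover 298 mm across (flat top at 52 mm, underside 49 mm; skirt down to the base). Cover and skirt are open 32 degrees either side of its own -x: this window (105 mm wide at 100 mm from the axis), facing roughly the robot, is the only way to the parts. Origin: centre of the underside, on the table; z up.
- window (a point): The middle of the window: a fixed point of the housing 100 mm from the carousel's axis along the housing's -x, at the height of the pocket floor (15 mm above the table). Axes as carousel.
- rotor: Turning part in the housing: black disc with six 60-degree pockets between grey walls 8 mm high (rim radius 140 mm, as high; hub radius 20 mm). Pocket floor 15 mm above the table. Turns either way without stops about the housing's vertical axis, friction 0.06 N m, stays where left, parts ride along. Origin on the axis, 10 mm above the table; pocket middles at 0, 60, 120... degrees from its x.
- knob_grip (a point): Rotor's knob, which sticks out of the middle of the cover; this point is on the axis, 74 mm above the table. A black disc of 32 mm radius (top 62 mm above the table) carries an upright bar 58 mm long, 13 mm thick, top at 83 mm. x: along the bar; y: across its 13 mm; z up. Turns with the rotor and so turns it.
- shell: The wanted part: a nickel (silver-grey) coupling shell, round, 22 mm in diameter and 22 mm high, 32 g, standing in one of the pockets (under the cover at the start). The only shell in the carousel. Origin: centre of its underside; z up along its own axis.
- grommet: Red rubber ring, 28 mm across, 12 mm high, in another pocket. Origin: centre of its underside. Stays in the carousel.
- gland_nut: Blue plastic hexagonal gland nut, 29 mm across, 18 mm high, in another pocket. Origin: centre of its underside. Stays in the carousel.
- ferrule: Brass flanged ferrule, 23 mm across, 17 mm high, in another pocket. Origin: centre of its underside. Stays in the carousel.
- receptacle: Dark steel receptacle with a 26 mm square flange, orange face, 16 mm high, in another pocket. Origin: centre of its underside. Stays in the carousel.
- tray: Loose shallow steel parts tray on a green board, 92 x 154 mm over all, 0.35 kg. Origin: centre of its underside; x across its short side, y along its long side, z up. Inner floor 6 mm above the origin, 82 x 144 mm between the walls; walls 2 mm thick, their tops 18 mm above the origin.
- first_shell: A nickel coupling shell, 20 mm in diameter and 22 mm high, already standing upright in the tray, near the tray's long middle line and up to 50 mm from its centre. Origin: centre of its underside. Leave it standing where it is.
- bottle: White bottle with a red cap, 73 mm across, 137 mm high, on the table behind the tray. Origin: centre of its underside. Leave it standing.

How it is judged:
On the way, in this order (a step that is already met when the one before it is completed fails the run):
1. the carousel has been turned so that the shell stands in the middle of the window, still upright in its pocket (x of shell in the frame of carousel below -0.06 m and y of shell in the frame of carousel between -0.025 and 0.025 m and height (world z) of shell below 0.018 m and angle between shell's own z axis and vertical below 0.15 rad), for 0.2 s.
2. the shell has been lifted clear of the carousel (height (world z) of shell above 0.06 m), for 0.1 s.
At the end, for the whole second after the job is handed in: The nickel shell stands upright (within 0.1 rad), at rest on the tray floor, its centre within 31 mm of the tray middle across and 62 mm along; the first shell stands within 20 mm of its old place; the four other parts are still down in the carousel (x of shell in the frame of tray between -0.031 and 0.031 m and y of shell in the frame of tray between -0.062 and 0.062 m and z of shell in the frame of tray between 0.003 and 0.009 m and angle between each of shell, first_shell's own z axis and vertical below 0.1 rad and linear speed of shell below 0.02 m/s and distance of first_shell from where it was at the start of the episode below 0.02 m and horizontal distance between each of grommet, gland_nut, ferrule, receptacle and rotor below 0.135 m and height (world z) of each of grommet, gland_nut, ferrule, receptacle below 0.035 m); the robot touches nothing.
It fails at once if the wanted shell is dropped or thrown (faster than 0.45 m/s while touching nothing) (contact force between shell and anything else below 0.02 N and linear speed of shell above 0.45 m/s).
It fails at once if another part is taken out of the carousel (raised above 60 mm) (height (world z) of any of grommet, gland_nut, ferrule, receptacle above 0.06 m).
It fails at once if the shell already in the tray is knocked over (tilted more than 0.5 rad) (angle between first_shell's own z axis and vertical above 0.5 rad).
It fails at once if the bottle is shifted more than 30 mm or knocked over (distance of bottle from where it was at the start of the episode above 0.03 m or angle between bottle's own z axis and vertical above 0.4 rad).
It also fails if it takes over 64 s, if anything falls off the work surface, if the arm or the gripper's body presses on something with over 40 N, if the wrist force passes 120 N, or if a joint passes its speed limit or range.

## Robot

A 7-joint arm with a two-finger parallel gripper is mounted at the origin on a cart in front of the work surface, level with it; the furniture and walls round the work are solid. World frame = base frame: x ahead of the robot, y to its left, z up, the work surface at z = 0. Lengths are in m, angles in rad, forces in N, time in s.
With the tool pointing down it reaches from about 0.4 to 0.85 m from the base axis. Payload 10.4 kg.
Tool frame: the origin (TCP) lies at the centre of the arm's flange, where the gripper is bolted on; the fingertips stand 173 mm ahead of it and the grasp point (between the pads) lies 155 mm ahead of it; z points along the fingers, y is the line along which they close (so a half turn about z gives the same grasp; the last joint's range is limited). The gripper opens to 85 mm and grips with 20 to 120 N. Pads are 22 mm wide; open, the fingers measure 114 mm over their backs; the gripper's body (76 mm by 85 mm) begins 54 mm behind the grasp point. The pads swing forward as they close: fully open they stand 13 mm farther back than shut.
Start: joints at [-1.152, 0.332, -0.065, 1.46, 0.022, 1.35, -0.088], TCP at [0.267, 0.565, 0.405] pointing down, gripper open.
Joint ranges: [-2.6, 2.6], [-0.5, 2.12], [-1.47, 1.34], [0.16, 2.42], [-1.27, 4.41], [0.06, 2.06], [-2.6, 2.6]. Speed limits (rad/s): [2.22, 2.22, 2.79, 2.79, 3.14, 3.14, 3.14].

## Interface

Orientations are given as a unit quaternion [x, y, z, w].
In Python, from workcell import manip, viewer, finder gives the robot as it stands.
- The arm moves only by the tool arm_command, never from a script. Its argument "plan" is a list of rows, each an object with "dp": the shift along the tool's x, y, z in mm, a list of three; "spin": the turn about the tool's z in rad. A call has 1 to 5 rows; each row shifts and turns the commanded pose from where the row before left it, along the tool's axes as they then stand; what a row does not reach is not made up. A row lasts 1/10 s, in which the tool goes at most 50 mm and 8.59 degrees, less where a joint would pass 70% of its speed; a pose out of reach is approached as far as the arm can. A call is refused whole if a number of a shift passes 50 or a number of a turn 0.15, either way. A call with a gripper value outside its range is refused whole. "grip" is the closure, from -1 (fully open) to 1 (shut), set as the call begins (left out, the last holds). The fingers move at their own pace and stop on an object; "newtons" is the grip in N (left out, the last holds). Time passes only in rows, so rows that do not move let the fingers close. It gives the time, the measured TCP pose, the force, the opening and the grip force at its end, in the units of the state.
- manip.get_obs(): the state, without advancing time (a new reading comes with each control period).
- viewer.camera(name): name is "side" or "top" or "wrist"; returns the picture (480x640x3 uint8, blue, green, red); there is no depth.
- viewer.camera_params(name): a dict with "vertical_fov" (degrees; the focal length in pixels is half the picture's height over the tangent of half this angle, whatever the lens; pixels are square), "cx", "cy" (the principal point, pixels), "R" (3x3) and "t" (3): a world point X has camera coordinates R X + t; the wrist camera has in their place "T_tool_cam" (4x4, takes a point from camera to tool coordinates, whose origin is the TCP and whose axes are the flange's). Camera axes: x right, y down, z forward; pixel columns grow to the right and rows downward; lengths in m; the calibration is good to about 2 mm. A picture is of the moment at which its call begins: read the wrist's pose just before it. camera_params takes no time and is no camera call.
- manip.hand_in(): hands the job in; it is judged then, once.
Trained networks look in the newest picture that a camera, given by its name, has taken for a name from the list of things; names that differ only in an ending like _2 or _b are one class to them, and where a whole thing is asked for, a point or a joint stands for the part that bears it (a point fixed in the world has none). Each returns a list of dicts, best first, with "score" (0 to 1); they miss things now and then, are a little off and sometimes report something else, mostly with a low value. They report only what shows in the picture. A call takes as long as a camera call.
- finder.find_in(camera, thing): "position" ([x, y, z] in m, in world coordinates, good to about 4 mm: the middle of the surface that is visible of it).
The state is a dict: "clock": time; "joint_pos": joint angles; "joint_velocities": joint speeds; "tau": joint torques, N m; "position": TCP position; "ee_rot": TCP orientation; "ft_force": force on the tool from outside, world axes, zero at the start; "torque": the same for the moment, N m; "grip_width": opening from 0.0 (shut) to 1.0 (fully open); "grasp_force": force on a finger pad.
Only numpy, scipy, OpenCV 4.12 (cv2) and the standard library are available. Lean on these libraries where they do the work, as an engineer would, in place of code of your own. Each camera call takes 0.05 s, during which the arm holds its last target. There are 200 camera calls.

## Working session

There is one attempt and no reset: what is moved stays moved. The work goes in short steps, Python scripts to look and compute and a tool call to move; the robot and the scene stay as the last step left them, time stands still between calls to the robot, and variables do not carry over. Pictures are saved under pics/ and viewed, at most 10 in all, crops included, and the job is handed in when it is done.

Besides the shell and the picture viewer there is one more tool, called after "Request:" as a command line: name --argument value ..., lists and objects as JSON in quotes. arm_command: Moves the arm, as the interface text tells. Its arguments: {"type":"object","properties":{"plan":{"type":"array","items":{"type":"object","properties":{"dp":{"type":"array","items":{"type":"number"}},"spin":{"type":"number"}}}},"grip":{"type":"number"},"newtons":{"type":"number"}},"required":["plan"]}

```bash
mkdir -p pics
python3 - <<'E'
from workcell import manip, viewer, finder
import cv2,numpy as np
o=manip.get_obs();print(o['clock'],o['position'],o['ee_rot'],o['grip_width'])
for c in('top','side'):
    cv2.imwrite(f'pics/{c}0.png',viewer.camera(c))
    p=viewer.camera_params(c);print(c,p)
    for t in('carousel','knob_grip','shell','tray','first_shell','bottle','grommet','gland_nut','ferrule','receptacle'):
        if c=='side' and t in('grommet','gland_nut','ferrule','receptacle'):continue
        print(t,[(np.round(d['position'],3).tolist(),round(d['score'],2)) for d in finder.find_in(c,t)[:3]])
print(viewer.camera_params('wrist'));print(manip.get_obs()['clock'])
E
```

```text
0.0 [0.26714072 0.56488087 0.40388601] [ 2.19069737e-01  9.75708915e-01 -7.38229554e-04 -1.38935015e-04] 0.9987807047038971
top {'vertical_fov': 44.60234720458105, 'cx': 316.1596192573286, 'cy': 232.3320883252514, 'R': array([[ 0.01544374, -0.99971077,  0.01843533],
       [-0.98146646, -0.01867892, -0.1907215 ],
       [ 0.19101069, -0.01514821, -0.98147106]]), 't': array([0.14757721, 0.59357228, 1.03384364])}
carousel [([0.59, 0.076, 0.051], 0.97)]
knob_grip [([0.492, 0.065, 0.014], 0.68)]
shell []
tray [([0.478, 0.365, 0.008], 0.76)]
first_shell [([0.476, 0.343, 0.024], 0.65)]
bottle [([0.67, 0.298, 0.089], 0.67)]
grommet []
gland_nut [([0.585, 0.074, 0.052], 0.56)]
ferrule []
receptacle []
side {'vertical_fov': 47.22585711287355, 'cx': 322.4428843636783, 'cy': 241.78986379331968, 'R': array([[-0.95509023, -0.29595743, -0.01455506],
       [-0.17514882,  0.60348319, -0.77790162],
       [ 0.2390095 , -0.74041693, -0.62821749]]), 't': array([0.60115713, 0.07018858, 0.89167628])}
carousel [([0.573, 0.134, 0.052], 0.75)]
knob_grip [([0.503, 0.053, 0.017], 0.73)]
shell []
tray [([0.476, 0.378, 0.005], 0.88), ([0.496, 0.002, 0.023], 0.23)]
first_shell [([0.479, 0.349, 0.019], 0.65)]
bottle [([0.674, 0.319, 0.077], 0.85)]
{'vertical_fov': 69.47472277680122, 'cx': 313.8557325149292, 'cy': 237.4086411475512, 'T_tool_cam': array([[-7.15410943e-04, -9.48282970e-01, -3.17425419e-01,
         8.28941097e-02],
       [ 9.99999696e-01, -7.77050176e-04,  6.75835094e-05,
         8.28484323e-04],
       [-3.10743769e-04, -3.17425274e-01,  9.48283238e-01,
         3.12422500e-02],
       [ 0.00000000e+00,  0.00000000e+00,  0.00000000e+00,
         1.00000000e+00]])}
0.9
```

View pics/top0.png

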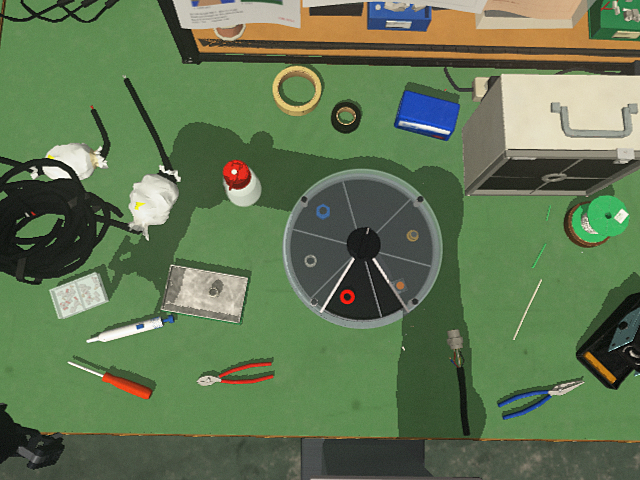

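View pics/side0.png

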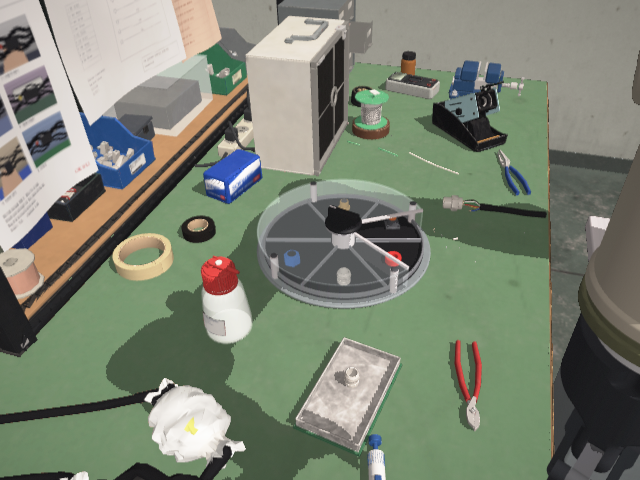

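The top view shows the shell at about (310,261), the grommet (347,297) mostly in the window, the knob at (363,243), and the tray around (207,292) with the first shell at (214,287). Next I'll zoom in on the knob and compute positions.

```bash
cat > h.py <<'E'
import cv2,numpy as np
from workcell import manip, viewer, finder
from scipy.spatial.transform import Rotation as Ro
def cam(c,o=None):
    p=viewer.camera_params(c);f=240/np.tan(np.radians(p['vertical_fov']/2))
    if c=='wrist':
        Rt=Ro.from_quat(o['ee_rot']).as_matrix();T=p['T_tool_cam']
        A=Rt@T[:3,:3];C=Rt@T[:3,3]+o['position']
    else: A=p['R'].T;C=-A@p['t']
    return f,p['cx'],p['cy'],A,C
def unp(c,u,v,z,o=None):
    f,cx,cy,A,C=cam(c,o);d=A@[(u-cx)/f,(v-cy)/f,1]
    return C+d*(z-C[2])/d[2]
def proj(c,X,o=None):
    f,cx,cy,A,C=cam(c,o);q=A.T@(np.array(X)-C);return f*q[0]/q[2]+cx,f*q[1]/q[2]+cy
E
python3 - <<'E'
from h import *
for n,u,v,z in[('shell',310,261,.037),('knobdisc',363,244,.062),('winL',316,303,.052),('winR',404,311,.052),('grom',347,297,.027),('gland',323,212,.033),('ferr',413,236,.032),('rec',400,286,.031),('covL',284,244,.052),('covR',442,246,.052),('covT',365,169,.052),('fs',214,286,.028),('t1',170,263,.018),('t2',250,271,.018),('t3',243,323,.018),('t4',162,312,.018)]:
    print(n,np.round(unp('top',u,v,z),3))
a=cv2.imread('pics/top0.png')[160:335,275:455]
b=cv2.imread('pics/side0.png')[170:310,250:435]
cv2.imwrite('pics/z0.png',np.hstack([cv2.resize(x,(400,400),interpolation=3) for x in(a,b)]))
E
```

```text
shell [0.54  0.168 0.037]
knobdisc [0.569 0.071 0.062]
winL [0.46  0.156 0.052]
winR [ 0.448 -0.005  0.052]
grom [0.474 0.098 0.027]
gland [0.635 0.145 0.033]
ferr [ 0.592 -0.027  0.032]
rec [ 0.496 -0.002  0.031]
covL [0.568 0.217 0.052]
covR [ 0.57  -0.078  0.052]
covT [0.717 0.066 0.052]
fs [0.49  0.347 0.028]
t1 [0.534 0.434 0.018]
t2 [0.521 0.282 0.018]
t3 [0.423 0.291 0.018]
t4 [0.441 0.443 0.018]
```

View pics/z0.png

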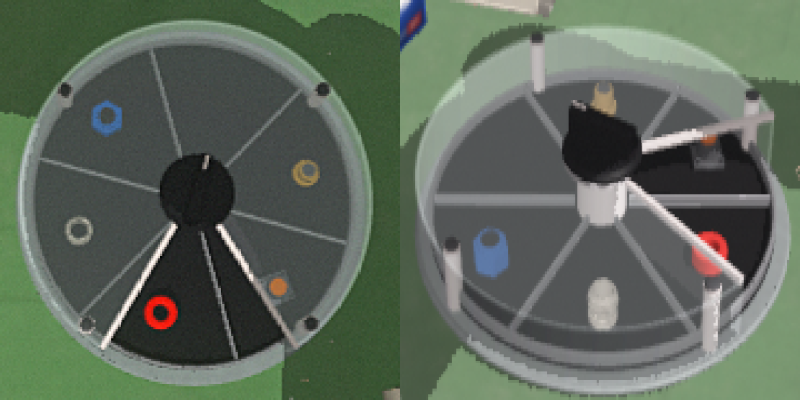

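Run:
```python
from h import *
T=cv2.imread('pics/top0.png')[215:270,335:395];S=cv2.imread('pics/side0.png')[195:260,310:375]
g=lambda x:cv2.resize(np.clip(255*(x/255.)**.45*1.3,0,255).astype('uint8'),(400,400),interpolation=2)
cv2.imwrite('pics/z1.png',np.hstack([g(T),g(S)]))
for u,v in[(322,311),(406,312),(353.8,258),(374,258)]:print(np.round(unp('top',u,v,.052),3))
```

```text
[0.446 0.145 0.052]
[ 0.447 -0.009  0.052]
[0.545 0.087 0.052]
[0.545 0.05  0.052]
```

View pics/z1.png

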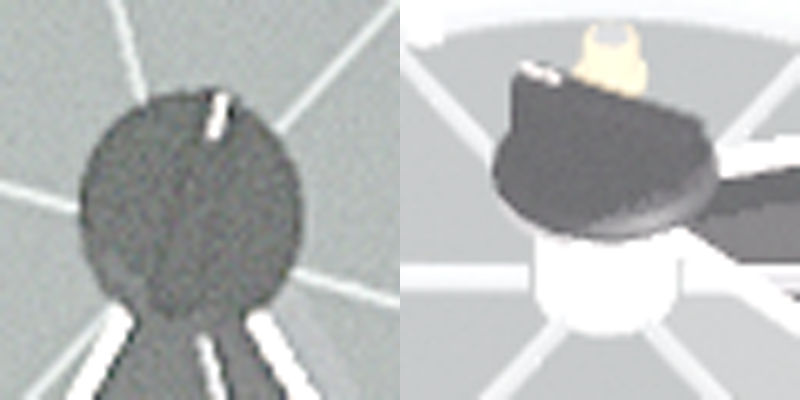

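Run:
```python
from h import *
a=unp('top',368.15,228.1,.083);b=unp('top',366.95,234,.083);c=unp('side',329.5,205.1,.083);d=unp('side',359.6,214.8,.083)
for p,q in((a,b),(c,d)):print(p.round(3),q.round(3),'mid',((p+q)/2).round(3),np.degrees(np.arctan2(*(p-q)[1::-1])).round(1), np.linalg.norm(p-q).round(3))
o=manip.get_obs();R=Ro.from_quat(o['ee_rot']).as_matrix()
print(R.round(3),o['position'],np.degrees(np.arctan2(R[1],R[0])).round(1), np.round(o['joint_pos'],3))
print(unp('side',344.5,276,.026))
```

```text
[0.595 0.064 0.083] [0.584 0.066 0.083] mid [0.59  0.065 0.083] -11.3 0.011
[0.597 0.06  0.083] [0.541 0.073 0.083] mid [0.569 0.067 0.083] -13.0 0.058
[[-0.904  0.428  0.   ]
 [ 0.428  0.904  0.   ]
 [-0.     0.    -1.   ]] [0.26723599 0.56499556 0.4047406 ] [154.7  64.7  56.4] [-1.152  0.332 -0.065  1.46   0.022  1.35  -0.088]
[0.5407137  0.16523631 0.026     ]
```

```bash
cat >> h.py <<'E'
def plan(xyz,yaw,n=None,do=1):
    """rows to TCP xyz (m), tool-x yaw (deg); spin>0 = clockwise from above; do=0: keep shortest"""
    o=manip.get_obs();p=np.array(o['position']);R=Ro.from_quat(o['ee_rot']).as_matrix()
    y0=np.arctan2(R[1,0],R[0,0]);s=-(np.radians(yaw)-y0)
    if do: s=(s+np.pi)%(2*np.pi)-np.pi
    d=(np.array(xyz)-p)*1000
    n=n or int(np.ceil(max(abs(s)/.148,np.linalg.norm(d)/48,1)))
    print('now',p.round(4),round(np.degrees(y0),1),'t',o['clock'],'n',n,'j',np.round(o['joint_pos'],2))
    for i in range(n):
        y=y0-s*i/n;c,q=np.cos(y),np.sin(y);w=d/n
        print([round(float(k),1) for k in(c*w[0]+q*w[1],q*w[0]-c*w[1],-w[2])],round(s/n,4))
E
python3 - <<'E'
from h import *
plan([.569,.069,.36],-13.3+360-360,None,0)
E
```

```text
now [0.2672 0.565  0.4047] 154.7 t 0.9 n 20 j [-1.15  0.33 -0.06  1.46  0.02  1.35 -0.09]
[-24.2, -16.0, 2.2] 0.1466
[-26.3, -12.3, 2.2] 0.1466
[-27.8, -8.3, 2.2] 0.1466
[-28.7, -4.1, 2.2] 0.1466
[-29.0, 0.1, 2.2] 0.1466
[-28.7, 4.4, 2.2] 0.1466
[-27.8, 8.5, 2.2] 0.1466
[-26.2, 12.5, 2.2] 0.1466
[-24.1, 16.2, 2.2] 0.1466
[-21.5, 19.5, 2.2] 0.1466
[-18.4, 22.4, 2.2] 0.1466
[-14.9, 24.9, 2.2] 0.1466
[-11.1, 26.8, 2.2] 0.1466
[-7.1, 28.1, 2.2] 0.1466
[-2.9, 28.9, 2.2] 0.1466
[1.3, 29.0, 2.2] 0.1466
[5.5, 28.5, 2.2] 0.1466
[9.7, 27.4, 2.2] 0.1466
[13.5, 25.7, 2.2] 0.1466
[17.2, 23.4, 2.2] 0.1466
```

Request:
arm_command --plan '[{"dp":[-24,-16,2],"spin":0.147},{"dp":[-26,-12,2],"spin":0.147},{"dp":[-28,-8,2],"spin":0.147},{"dp":[-29,-4,2],"spin":0.147},{"dp":[-29,0,2],"spin":0.147}]'

```text
clock: 1.4
position: [0.3432, 0.4402, 0.3948]
ee_rot: [0.558, 0.83, 0.0, -0.0]
ft_force: [0.2, 0.1, -0.2]
grip_width: 1.0
grasp_force: 0.0
```

Request:
arm_command --plan '[{"dp":[-29,4,2],"spin":0.147},{"dp":[-28,8,2],"spin":0.147},{"dp":[-26,12,2],"spin":0.147},{"dp":[-24,16,2],"spin":0.147},{"dp":[-22,19,2],"spin":0.147}]'

```text
clock: 1.9
position: [0.4164, 0.3152, 0.3848]
ee_rot: [0.819, 0.574, 0.0, -0.0]
ft_force: [0.8, 0.7, -0.8]
grip_width: 1.003
grasp_force: 0.0
```

Request:
arm_command --plan '[{"dp":[-18,22,2],"spin":0.147},{"dp":[-15,25,2],"spin":0.147},{"dp":[-11,27,2],"spin":0.147},{"dp":[-7,28,2],"spin":0.147},{"dp":[-3,29,2],"spin":0.147}]'

```text
clock: 2.4
position: [0.4912, 0.1913, 0.3748]
ee_rot: [0.97, 0.242, 0.0, -0.0]
ft_force: [1.0, 0.1, -0.2]
grip_width: 1.0
grasp_force: 0.0
```

Request:
arm_command --plan '[{"dp":[1,29,2],"spin":0.147},{"dp":[5,28,2],"spin":0.147},{"dp":[10,27,2],"spin":0.147},{"dp":[14,26,2],"spin":0.147},{"dp":[17,23,2],"spin":0.147}]'

```text
clock: 2.9
position: [0.5655, 0.0675, 0.3649]
ee_rot: [0.992, -0.123, 0.0, -0.0]
ft_force: [0.2, -0.1, 0.1]
grip_width: 1.001
grasp_force: 0.0
```

Request:
arm_command --plan '[{"dp":[0,0,0],"spin":0},{"dp":[0,0,0],"spin":0}]'

```text
clock: 3.1
position: [0.5651, 0.0683, 0.3646]
ee_rot: [0.993, -0.12, -0.0, 0.0]
ft_force: [0.5, 0.3, -0.4]
grip_width: 1.003
grasp_force: 0.0
```

Run:
```python
from h import *
o=manip.get_obs();im=viewer.camera('wrist');print(np.round(o['joint_pos'],2))
cv2.imwrite('pics/w0.png',np.clip(255*(im/255.)**.6,0,255).astype('uint8'))
print(proj('wrist',[.569,.068,.083],o))
for a in(-13,167):print(proj('wrist',[.569+.029*np.cos(np.radians(a)),.068+.029*np.sin(np.radians(a)),.083],o))
```

```text
[-0.68  0.25  0.57  1.69 -0.14  1.24 -1.89]
(np.float64(314.52967974916976), np.float64(228.42922056696435))
(np.float64(314.0082064384163), np.float64(190.41832877266674))
(np.float64(315.01567125280485), np.float64(263.8537956634969))
```

View pics/w0.png

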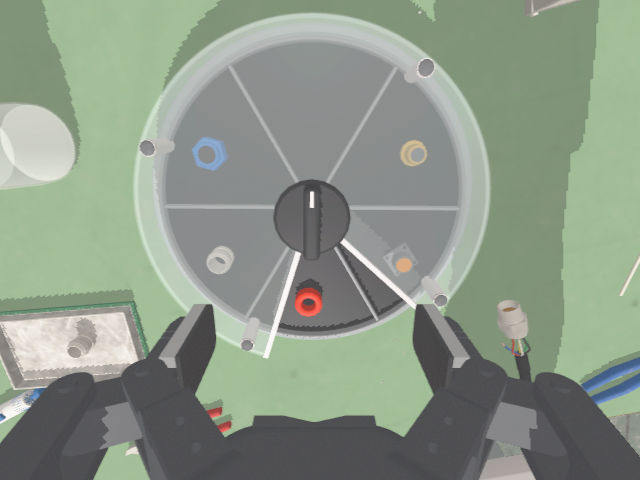

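Run:
```python
from h import *
o=manip.get_obs()
for n,u,v,z in(('b1',312,183,.083),('b2',312,259,.083),('disc',312,218,.062),('shell',220,261,.03),('rimL',135,190,.052),('rimR',490,190,.052),('rimT',313,14,.052),('rotL',165,206,.023),('rotR',460,208,.023),('winA',297,253,.052),('winB',266,357,.052)):print(n,unp('wrist',u,v,z,o).round(4))
plan([.571,.069,.238],-13.5)
```

```text
b1 [0.6026 0.0627 0.083 ]
b2 [0.545  0.0768 0.083 ]
disc [0.5716 0.0704 0.062 ]
shell [0.5428 0.1673 0.03  ]
rimL [0.6263 0.2065 0.052 ]
rimR [ 0.5575 -0.0762  0.052 ]
rimT [0.7133 0.035  0.052 ]
rotL [0.6042 0.2016 0.023 ]
rotR [ 0.5383 -0.0613  0.023 ]
winA [0.5414 0.0914 0.052 ]
winB [0.4439 0.1478 0.052 ]
now [0.5648 0.0692 0.3646] -13.6 t 3.15 n 3 j [-0.68  0.25  0.57  1.7  -0.14  1.24 -1.89]
[2.0, -0.4, 42.2] -0.0008
[2.0, -0.4, 42.2] -0.0008
[2.0, -0.4, 42.2] -0.0008
```

Request:
arm_command --plan '[{"dp":[2,-0.4,42],"spin":0},{"dp":[2,-0.4,42],"spin":0},{"dp":[2,-0.4,30],"spin":0},{"dp":[0,0,11],"spin":0},{"dp":[0,0,0],"spin":0}]'

```text
clock: 3.65
position: [0.5705, 0.0692, 0.2388]
ee_rot: [0.993, -0.119, -0.001, 0.0]
ft_force: [0.3, -0.3, -0.1]
grip_width: 1.001
grasp_force: 0.0
```

Request:
arm_command --plan '[{"dp":[0,0,0],"spin":0},{"dp":[0,0,0],"spin":0},{"dp":[0,0,0],"spin":0},{"dp":[0,0,0],"spin":0},{"dp":[0,0,0],"spin":0}]' --grip 1 --newtons 40

```text
clock: 4.15
position: [0.5713, 0.0685, 0.2402]
ee_rot: [0.993, -0.12, 0.0, -0.0]
ft_force: [2.9, 19.8, 14.5]
grip_width: 0.145
grasp_force: 20.3
```

Request:
arm_command --plan '[{"dp":[0,0,0],"spin":0},{"dp":[0,0,0],"spin":0},{"dp":[0,0,0],"spin":0}]'

```text
clock: 4.45
position: [0.5713, 0.0686, 0.2403]
ee_rot: [0.993, -0.12, 0.0, -0.0]
ft_force: [-1.8, 1.3, 6.0]
grip_width: 0.139
grasp_force: 42.0
```

Request:
arm_command --plan '[{"dp":[0,0,-1],"spin":-0.03},{"dp":[0,0,0],"spin":-0.06},{"dp":[0,0,0],"spin":-0.08},{"dp":[0,0,0],"spin":-0.08},{"dp":[0,0,0],"spin":-0.08}]'

```text
clock: 4.95
position: [0.5713, 0.0685, 0.2404]
ee_rot: [0.999, 0.047, 0.0, -0.0]
ft_force: [3.3, 2.6, -4.8]
grip_width: 0.137
grasp_force: 40.6
```

Request:
arm_command --plan '[{"dp":[0,0,0],"spin":-0.08},{"dp":[0,0,0],"spin":-0.08},{"dp":[0,0,0],"spin":-0.08},{"dp":[0,0,0],"spin":-0.08},{"dp":[0,0,0],"spin":-0.08}]'

```text
clock: 5.45
position: [0.5713, 0.0685, 0.2403]
ee_rot: [0.97, 0.245, 0.0, 0.0]
ft_force: [4.1, 1.0, -5.4]
grip_width: 0.139
grasp_force: 40.6
```

Request:
arm_command --plan '[{"dp":[0,0,0],"spin":-0.08},{"dp":[0,0,0],"spin":-0.08},{"dp":[0,0,0],"spin":-0.08},{"dp":[0,0,0],"spin":-0.08},{"dp":[0,0,0],"spin":-0.08}]'

```text
clock: 5.95
position: [0.5714, 0.0683, 0.2404]
ee_rot: [0.902, 0.432, 0.0, 0.0]
ft_force: [5.0, 1.4, -5.4]
grip_width: 0.138
grasp_force: 40.5
```

Request:
arm_command --plan '[{"dp":[0,0,0],"spin":-0.08},{"dp":[0,0,0],"spin":-0.06},{"dp":[0,0,0],"spin":-0.02},{"dp":[0,0,0],"spin":0},{"dp":[0,0,0],"spin":0}]'

```text
clock: 6.45
position: [0.5714, 0.0683, 0.2404]
ee_rot: [0.865, 0.501, 0.0, 0.0]
ft_force: [5.0, 1.0, -6.0]
grip_width: 0.14
grasp_force: 40.4
```

Run:
```python
from h import *
o=manip.get_obs()
for c in('top','side'):
    cv2.imwrite(f'pics/{c}1.png',viewer.camera(c))
    print(c,[(np.round(d['position'],3).tolist(),round(d['score'],2)) for d in finder.find_in(c,'shell')[:3]])
a=cv2.imread('pics/top1.png')[160:335,275:455]
b=cv2.imread('pics/side1.png')[170:310,250:435]
cv2.imwrite('pics/z2.png',np.hstack([cv2.resize(x,(400,400),interpolation=3) for x in(a,b)]))
plan([.571,.069,.36],0)
```

```text
top [([0.466, 0.068, 0.035], 0.58)]
side [([0.471, 0.076, 0.029], 0.57)]
now [0.5714 0.0683 0.2404] 60.2 t 6.65 n 8 j [-0.44  0.38  0.29  1.79 -0.13  0.99 -0.62]
[0.0, -0.1, -15.0] 0.1313
[0.0, -0.1, -15.0] 0.1313
[0.0, -0.1, -15.0] 0.1313
[0.0, -0.1, -15.0] 0.1313
[-0.0, -0.1, -15.0] 0.1313
[-0.0, -0.1, -15.0] 0.1313
[-0.0, -0.1, -15.0] 0.1313
[-0.0, -0.1, -15.0] 0.1313
```

View pics/z2.png

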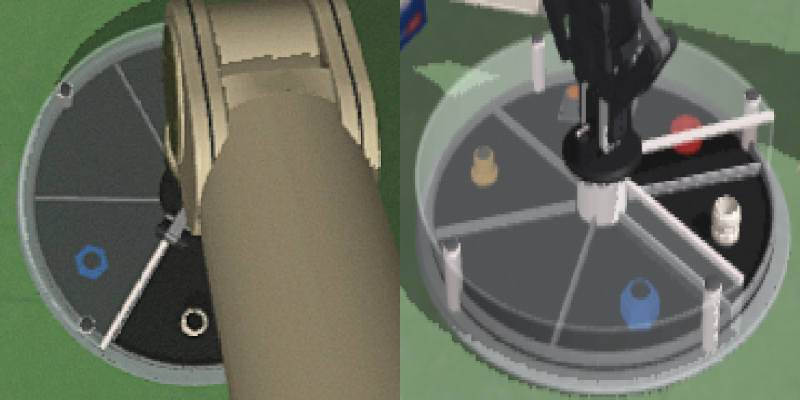

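The shell now stands at about (0.468, 0.071), in the middle of the window. I'll release the knob and back off.

Request:
arm_command --plan '[{"dp":[0,0,0],"spin":0},{"dp":[0,0,0],"spin":0},{"dp":[0,0,0],"spin":0},{"dp":[0,0,0],"spin":0},{"dp":[0,0,0],"spin":0}]' --grip -1

```text
clock: 7.15
position: [0.5711, 0.0683, 0.2408]
ee_rot: [0.865, 0.501, 0.0, -0.0]
ft_force: [0.4, -0.4, -0.7]
grip_width: 0.966
grasp_force: 0.0
```

Request:
arm_command --plan '[{"dp":[0,0,-15],"spin":0},{"dp":[0,0,-25],"spin":0},{"dp":[0,0,-20],"spin":0.1},{"dp":[0,0,-20],"spin":0.14},{"dp":[0,0,-20],"spin":0.14}]'

```text
clock: 7.65
position: [0.5711, 0.0681, 0.3429]
ee_rot: [0.945, 0.326, 0.001, -0.0]
ft_force: [0.2, 0.5, -0.1]
grip_width: 1.001
grasp_force: 0.0
```

Run:
```python
from h import *
plan([.468,.071,.34],0,5)
```

```text
now [0.5711 0.0681 0.3429] 38.0 t 7.65 n 5 j [-0.51  0.27  0.37  1.7  -0.1   1.19 -1.02]
[-15.9, -13.2, 0.6] 0.1328
[-17.5, -10.9, 0.6] 0.1328
[-18.8, -8.5, 0.6] 0.1328
[-19.7, -6.0, 0.6] 0.1328
[-20.4, -3.3, 0.6] 0.1328
```

Request:
arm_command --plan '[{"dp":[-16,-13,0],"spin":0.133},{"dp":[-17.5,-11,0],"spin":0.133},{"dp":[-19,-8.5,0],"spin":0.133},{"dp":[-20,-6,1],"spin":0.133},{"dp":[-20.4,-3.3,1],"spin":0.133}]' --grip -0.1

```text
clock: 8.15
position: [0.4667, 0.0701, 0.3398]
ee_rot: [1.0, -0.0, 0.001, -0.0]
ft_force: [0.4, -0.4, -0.3]
grip_width: 0.55
grasp_force: 0.0
```

Request:
arm_command --plan '[{"dp":[0,0,20],"spin":0},{"dp":[0,0,20],"spin":0},{"dp":[0,0,0],"spin":0}]'

```text
clock: 8.45
position: [0.4667, 0.0701, 0.2978]
ee_rot: [1.0, 0.002, -0.001, 0.0]
ft_force: [-0.9, -0.6, 0.3]
grip_width: 0.547
grasp_force: 0.0
```

Run:
```python
from h import *
o=manip.get_obs();im=viewer.camera('wrist')
cv2.imwrite('pics/w1.png',im)
print([(np.round(d['position'],4).tolist(),round(d['score'],2)) for d in finder.find_in('wrist','shell')[:3]])
viewer.camera('top');print([(np.round(d['position'],4).tolist(),round(d['score'],2)) for d in finder.find_in('top','shell')[:3]])
viewer.camera('side');print([(np.round(d['position'],4).tolist(),round(d['score'],2)) for d in finder.find_in('side','shell')[:3]])
plan([.468,.071,.194],0);print(o['grip_width'],proj('wrist',[.468,.071,.037],o),proj('wrist',[.468,.071,.015],o))
```

```text
[([0.4693, 0.0661, 0.033], 0.62)]
[]
[([0.4723, 0.0749, 0.0289], 0.61), ([0.5122, -0.0046, 0.0155], 0.6)]
now [0.4679 0.0703 0.2998] 0.3 t 8.75 n 3 j [-0.63  0.08  0.4   2.   -0.04  1.07 -1.78]
[0.0, -0.2, 35.3] 0.0015
[0.0, -0.2, 35.3] 0.0015
[0.0, -0.2, 35.3] 0.0015
0.5470448977649657 (np.float64(314.36176433464726), np.float64(240.25849102261952)) (np.float64(314.3143249466958), np.float64(230.79270197662967))
```

View pics/w1.png

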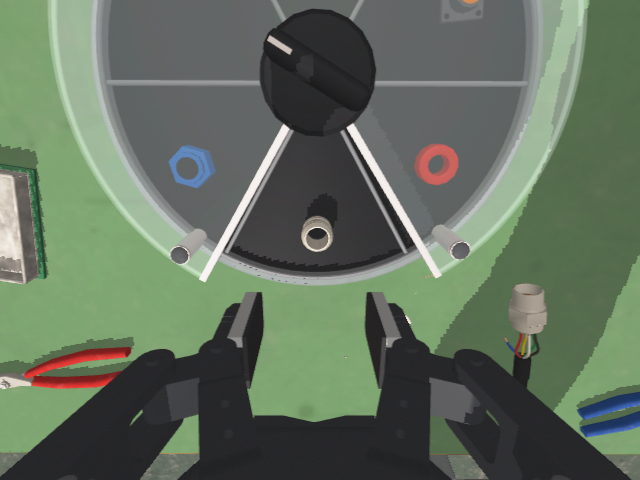

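Shell's top centre is at (317,235) in the picture, so it is at about (0.471, 0.069), clear of both fingers. I'll descend and grasp.

Request:
arm_command --plan '[{"dp":[1.5,0.6,40],"spin":0},{"dp":[1.5,0.6,35],"spin":0},{"dp":[0,0,20],"spin":0},{"dp":[0,0,8],"spin":0},{"dp":[0,0,0],"spin":0}]'

```text
clock: 9.25
position: [0.4705, 0.0691, 0.1955]
ee_rot: [1.0, 0.002, -0.0, 0.0]
ft_force: [-0.1, 0.4, 0.6]
grip_width: 0.549
grasp_force: 0.0
```

Request:
arm_command --plan '[{"dp":[0,0,0],"spin":0},{"dp":[0,0,0],"spin":0},{"dp":[0,0,0],"spin":0}]' --grip 0.35 --newtons 25

```text
clock: 9.55
position: [0.4709, 0.0692, 0.1967]
ee_rot: [1.0, 0.002, 0.001, -0.0]
ft_force: [0.5, 0.4, -0.4]
grip_width: 0.326
grasp_force: 0.0
```

Request:
arm_command --plan '[{"dp":[0,0,0],"spin":0},{"dp":[0,0,0],"spin":0},{"dp":[0,0,0],"spin":0},{"dp":[0,0,0],"spin":0}]' --grip 1

```text
clock: 9.95
position: [0.4709, 0.0692, 0.1966]
ee_rot: [1.0, 0.002, 0.001, -0.0]
ft_force: [-1.2, -0.2, 6.6]
grip_width: 0.242
grasp_force: 24.2
```

Request:
arm_command --plan '[{"dp":[0,0,-5],"spin":0},{"dp":[0,0,-15],"spin":0},{"dp":[0,0,-25],"spin":0},{"dp":[0,0,-25],"spin":0},{"dp":[0,0,-25],"spin":0}]'

```text
clock: 10.45
position: [0.4703, 0.069, 0.292]
ee_rot: [1.0, 0.002, 0.0, -0.0]
ft_force: [0.3, -0.1, -0.2]
grip_width: 0.24
grasp_force: 24.5
```

Request:
arm_command --plan '[{"dp":[0,0,-15],"spin":0},{"dp":[0,0,-5],"spin":0},{"dp":[0,0,0],"spin":0}]'

```text
clock: 10.75
position: [0.4705, 0.0691, 0.3112]
ee_rot: [1.0, 0.002, 0.001, -0.0]
ft_force: [-0.2, -0.4, -0.9]
grip_width: 0.238
grasp_force: 24.5
```

Run:
```python
from h import *
o=manip.get_obs();im=viewer.camera('wrist');s=viewer.camera('side');t=viewer.camera('top')
print(o['position'],o['grip_width'],o['grasp_force'])
for c in('top','side'):
  for n in('shell','tray','first_shell'):print(c,n,[(np.round(d['position'],4).tolist(),round(d['score'],2)) for d in finder.find_in(c,n)[:3]])
s0=cv2.imread('pics/side0.png')[330:460,285:415]
cv2.imwrite('pics/z3.png',np.hstack([cv2.resize(im[180:,100:540],(400,400)),cv2.resize(s[100:320,220:440],(400,400))]))
for c,pts in(('top',[(170,263),(250,271),(243,323),(162,312)]),('side',[(345,339),(401,352),(356,448),(296,428)])):
  P=np.array([unp(c,u,v,.018) for u,v in pts]);print(P.round(3).tolist(),P.mean(0).round(4),)
print('fs',unp('side',350.5,368,.028))
```

```text
[0.47054902 0.06912865 0.31116088] 0.2379593672799833 24.52043772771276
top shell []
top tray []
top first_shell [([0.4797, 0.3437, 0.0223], 0.6)]
side shell [([0.4614, 0.0756, 0.1288], 0.5)]
side tray [([0.4747, 0.3788, 0.0057], 0.6)]
side first_shell [([0.4784, 0.3519, 0.0208], 0.75)]
[[0.534, 0.434, 0.018], [0.521, 0.282, 0.018], [0.423, 0.291, 0.018], [0.441, 0.443, 0.018]] [0.4798 0.3624 0.018 ]
[[0.507, 0.286, 0.018], [0.425, 0.286, 0.018], [0.449, 0.446, 0.018], [0.527, 0.442, 0.018]] [0.4768 0.365  0.018 ]
fs [0.48386682 0.34105321 0.028     ]
```

View pics/z3.png

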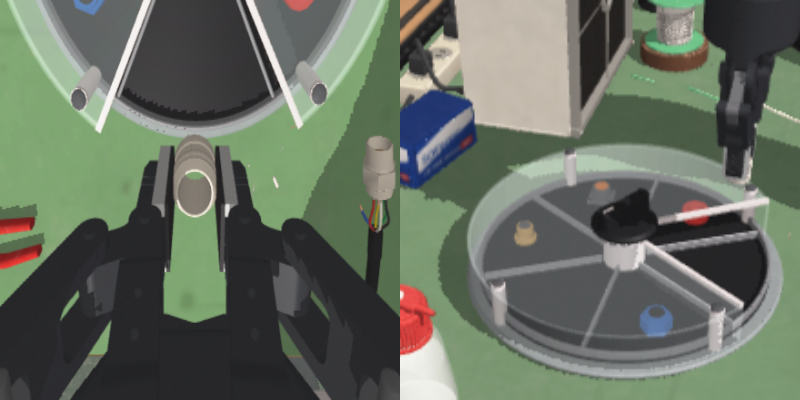

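Only the shell is held, upright between the pads, and the other parts are in their pockets. The tray is centred at about (0.478, 0.364), yaw −6°, with the first shell at (0.483, 0.344). I'll place at the tray's +y side.

Run:
```python
from h import *
plan([.482,.402,.26],84,12)
```

```text
now [0.4704 0.0691 0.3104] 0.3 t 11.2 n 12 j [-0.63  0.07  0.41  1.98 -0.03  1.09 -1.77]
[1.1, -27.7, 4.2] -0.1218
[4.5, -27.4, 4.2] -0.1218
[7.8, -26.7, 4.2] -0.1218
[10.9, -25.5, 4.2] -0.1218
[14.0, -24.0, 4.2] -0.1218
[16.8, -22.1, 4.2] -0.1218
[19.3, -19.9, 4.2] -0.1218
[21.6, -17.4, 4.2] -0.1218
[23.6, -14.7, 4.2] -0.1218
[25.2, -11.7, 4.2] -0.1218
[26.4, -8.6, 4.2] -0.1218
[27.2, -5.3, 4.2] -0.1218
```

Request:
arm_command --plan '[{"dp":[1,-28,4],"spin":-0.122},{"dp":[4.5,-27.5,4],"spin":-0.122},{"dp":[8,-26.5,4],"spin":-0.122},{"dp":[11,-25.5,4],"spin":-0.122}]'

```text
clock: 11.6
position: [0.4746, 0.1815, 0.2944]
ee_rot: [0.969, 0.246, -0.0, -0.0]
ft_force: [0.6, -0.2, -0.3]
grip_width: 0.237
grasp_force: 24.5
```

Request:
arm_command --plan '[{"dp":[14,-24,4],"spin":-0.122},{"dp":[17,-22,4],"spin":-0.122},{"dp":[19,-20,4],"spin":-0.122},{"dp":[21.5,-17.5,4],"spin":-0.122}]'

```text
clock: 12.0
position: [0.4781, 0.2923, 0.2783]
ee_rot: [0.881, 0.473, -0.0, -0.0]
ft_force: [-0.3, -0.0, 0.8]
grip_width: 0.241
grasp_force: 24.5
```

Request:
arm_command --plan '[{"dp":[23.5,-14.5,4],"spin":-0.122},{"dp":[25,-11.5,4],"spin":-0.122},{"dp":[26.5,-8.5,4],"spin":-0.122},{"dp":[27,-5,4],"spin":-0.122},{"dp":[0,0,0],"spin":0}]'

```text
clock: 12.5
position: [0.4808, 0.4054, 0.2615]
ee_rot: [0.739, 0.673, -0.0, -0.001]
ft_force: [-0.9, 0.1, -1.5]
grip_width: 0.239
grasp_force: 24.6
```

Run:
```python
from h import *
o=manip.get_obs();im=viewer.camera('wrist');s=viewer.camera('side')
print(o['grip_width'],o['grasp_force'])
for c in('wrist','side'):
  for n in('tray','first_shell','shell'):print(c,n,[(np.round(d['position'],4).tolist(),round(d['score'],2)) for d in finder.find_in(c,n)[:3]])
cv2.imwrite('pics/w2.png',np.hstack([cv2.resize(im,(480,400)),cv2.resize(s[240:460,240:440],(320,400))]))
plan([.482,.402,.26],84)
for X in([.478,.364,.006],[.483,.344,.028]):print(proj('wrist',X,o))
p=o['position'];print('held',[np.round(proj('wrist',[p[0],p[1],p[2]-.1816+k],o),1) for k in(0,.022)])
```

```text
0.23944646135033537 24.554024693925385
wrist tray [([0.4767, 0.4024, 0.0092], 0.65)]
wrist first_shell [([0.4831, 0.3459, 0.0256], 0.68)]
wrist shell [([0.4798, 0.4058, 0.0945], 0.84)]
side tray [([0.4705, 0.3905, 0.0062], 0.95), ([0.4655, 0.0381, 0.0153], 0.59)]
side first_shell [([0.4684, 0.3915, 0.0052], 0.7)]
side shell [([0.4849, 0.4119, 0.0934], 0.66)]
now [0.4826 0.4009 0.263 ] 84.1 t 12.9 n 1 j [-0.82  0.44  0.07  1.62 -0.03  1.08 -0.85]
[1.1, -0.7, 3.0] 0.0013
(np.float64(317.3266962024766), np.float64(301.9304906605595))
(np.float64(327.4821649338365), np.float64(342.9627154468492))
held [array([316.4, 301.1]), array([316.7, 326.3])]
```

View pics/w2.png

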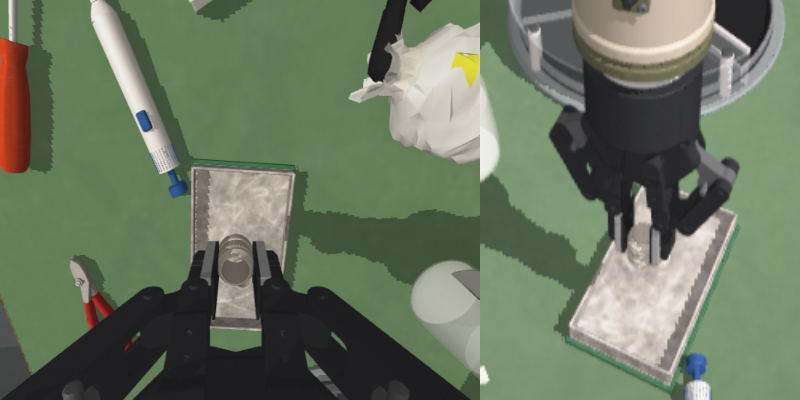

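Run:
```python
from h import *
o=manip.get_obs()
for u,v in((259,199),(392,206),(378,326)):print(unp('wrist',u,v,.018,o).round(4))
print(o['position'],o['clock'])
```

```text
[0.4513 0.4412 0.018 ]
[0.5343 0.428  0.018 ]
[0.5215 0.3414 0.018 ]
[0.4826112  0.40087503 0.26300316] 12.9
```

Request:
arm_command --plan '[{"dp":[0,0,25],"spin":0},{"dp":[0,0,25],"spin":0},{"dp":[0,0,10],"spin":0},{"dp":[0,0,5],"spin":0},{"dp":[0,0,0],"spin":0}]'

```text
clock: 13.4
position: [0.4825, 0.4015, 0.1978]
ee_rot: [0.742, 0.67, -0.0, 0.0]
ft_force: [0.6, -0.6, 0.2]
grip_width: 0.237
grasp_force: 24.6
```

Request:
arm_command --plan '[{"dp":[0,0,3],"spin":0},{"dp":[0,0,2],"spin":0},{"dp":[0,0,0],"spin":0}]'

```text
clock: 13.7
position: [0.4824, 0.4016, 0.193]
ee_rot: [0.742, 0.67, 0.0, -0.0]
ft_force: [0.2, 0.2, -0.6]
grip_width: 0.24
grasp_force: 24.6
```

Request:
arm_command --plan '[{"dp":[0,0,1.5],"spin":0},{"dp":[0,0,0],"spin":0}]'

```text
clock: 13.9
position: [0.4824, 0.4015, 0.1912]
ee_rot: [0.742, 0.67, 0.0, -0.0]
ft_force: [-0.4, 0.1, 0.0]
grip_width: 0.237
grasp_force: 24.6
```

Request:
arm_command --plan '[{"dp":[0,0,1],"spin":0},{"dp":[0,0,0],"spin":0}]'

```text
clock: 14.1
position: [0.4823, 0.4015, 0.1901]
ee_rot: [0.742, 0.67, -0.0, -0.0]
ft_force: [-0.5, -0.3, -0.3]
grip_width: 0.241
grasp_force: 24.6
```

Request:
arm_command --plan '[{"dp":[0,0,1],"spin":0},{"dp":[0,0,0],"spin":0}]'

```text
clock: 14.3
position: [0.4823, 0.4015, 0.1891]
ee_rot: [0.742, 0.67, -0.0, -0.0]
ft_force: [0.0, 0.4, -0.2]
grip_width: 0.241
grasp_force: 24.6
```

Request:
arm_command --plan '[{"dp":[0,0,0.7],"spin":0},{"dp":[0,0,0],"spin":0}]'

```text
clock: 14.5
position: [0.4823, 0.4015, 0.1884]
ee_rot: [0.742, 0.67, -0.0, -0.0]
ft_force: [0.0, -0.0, -0.6]
grip_width: 0.241
grasp_force: 24.6
```

Request:
arm_command --plan '[{"dp":[0,0,0.7],"spin":0},{"dp":[0,0,0],"spin":0}]'

```text
clock: 14.7
position: [0.4823, 0.4015, 0.1877]
ee_rot: [0.742, 0.67, -0.0, -0.0]
ft_force: [-0.0, 0.5, -1.0]
grip_width: 0.241
grasp_force: 24.6
```

Request:
arm_command --plan '[{"dp":[0,0,0.5],"spin":0},{"dp":[0,0,0],"spin":0}]'

```text
clock: 14.9
position: [0.4824, 0.4016, 0.1874]
ee_rot: [0.742, 0.67, 0.0, -0.0]
ft_force: [-1.5, -0.5, 0.4]
grip_width: 0.246
grasp_force: 24.7
```

Request:
arm_command --plan '[{"dp":[0,0,0.5],"spin":0},{"dp":[0,0,0],"spin":0},{"dp":[0,0,0],"spin":0}]'

```text
clock: 15.2
position: [0.4824, 0.4016, 0.1873]
ee_rot: [0.742, 0.67, 0.0, -0.0]
ft_force: [-1.5, -1.2, 4.8]
grip_width: 0.239
grasp_force: 25.1
```

Request:
arm_command --plan '[{"dp":[0,0,-0.3],"spin":0},{"dp":[0,0,0],"spin":0}]'

```text
clock: 15.4
position: [0.4824, 0.4016, 0.1874]
ee_rot: [0.742, 0.67, 0.0, -0.0]
ft_force: [-1.5, -0.5, 4.1]
grip_width: 0.243
grasp_force: 25.0
```

Request:
arm_command --plan '[{"dp":[0,0,0],"spin":0},{"dp":[0,0,0],"spin":0},{"dp":[0,0,0],"spin":0}]' --grip 0.3 --newtons 20

```text
clock: 15.7
position: [0.4823, 0.4015, 0.1869]
ee_rot: [0.742, 0.67, -0.0, -0.0]
ft_force: [0.4, -0.9, 0.4]
grip_width: 0.353
grasp_force: 0.0
```

Request:
arm_command --plan '[{"dp":[0,0,-3],"spin":0},{"dp":[0,0,-10],"spin":0},{"dp":[0,0,-20],"spin":0},{"dp":[0,0,-30],"spin":0},{"dp":[0,0,-30],"spin":0}]'

```text
clock: 16.2
position: [0.4823, 0.4015, 0.2818]
ee_rot: [0.742, 0.67, 0.0, -0.0]
ft_force: [0.3, -1.2, 0.3]
grip_width: 0.352
grasp_force: 0.0
```

Request:
arm_command --plan '[{"dp":[0,0,-20],"spin":0},{"dp":[0,0,0],"spin":0},{"dp":[0,0,0],"spin":0},{"dp":[0,0,0],"spin":0}]'

```text
clock: 16.6
position: [0.4821, 0.4014, 0.2994]
ee_rot: [0.742, 0.67, -0.001, -0.0]
ft_force: [0.1, -0.3, -0.7]
grip_width: 0.351
grasp_force: 0.0
```

Run:
```python
from h import *
o=manip.get_obs();im=viewer.camera('wrist');s=viewer.camera('side')
for c in('wrist','side'):
  for n in('first_shell','shell'):print(c,n,[(np.round(d['position'],4).tolist(),round(d['score'],2)) for d in finder.find_in(c,n)[:3]])
cv2.imwrite('pics/w3.png',np.hstack([cv2.resize(im,(480,400)),cv2.resize(s[240:460,240:440],(320,400))]))
print(proj('wrist',[.4824,.4016,.028],o),proj('wrist',[.4824,.4016,.006],o))
```

```text
wrist first_shell [([0.4836, 0.3544, 0.0234], 0.71)]
wrist shell [([0.4809, 0.4006, 0.0225], 0.61), ([0.4759, 0.3832, 0.0058], 0.61)]
side first_shell [([0.4805, 0.3521, 0.0207], 0.85)]
side shell [([0.4845, 0.4041, 0.017], 0.74), ([0.6713, 0.3205, 0.0772], 0.66)]
(np.float64(315.8196185574629), np.float64(240.01460581595228)) (np.float64(315.6948560838453), np.float64(230.9996355148944))
```

View pics/w3.png

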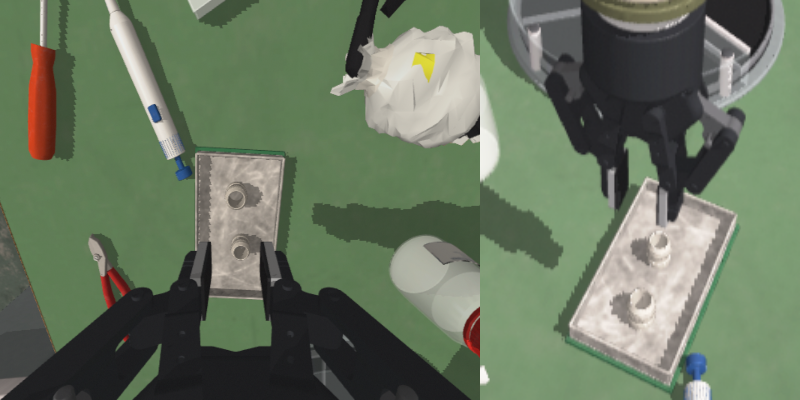

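The picture shows both shells standing upright in the tray, the new one at (236,197) and the first at (241,246). The gripper is well clear of them.

```bash
python3 -c "
from workcell import manip
print(manip.hand_in())"
```

```text
the job is handed in; nothing more can be done
None
```

I turned the carousel, lifted the nickel shell out through the window and set it upright in the tray beside the first shell, then handed the job in at about 17 s; the hand-in returned no verdict.

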